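# Fit the knob on the gas cooker and hold it pressed for lighting

### The job

The table-top gas cooker's control knob is off, and a folded steel cover stands over its bare D-shaped shaft: lift the cover off, hang it over the bar of the little rail and let go of it. Then pick up the loose black knob, turn it so that its flat matches the shaft's, push it fully home on the shaft and press knob and shaft right in, as one does to light the burner. Finish while still gripping the knob and holding it pressed in, with the cover still hanging on the bar and the mug and the salt shaker never tipped over.

Things in the scene. Friction and masses are not known exactly. Their poses are not given: they have to be found in the camera images.
- cooker: fixed one-burner gas cooker, brushed metal, 280 (x) x 240 (y) x 55 mm high; round burner with pan supports on its far part, up to 75 mm above the worktop, none nearer than 65 mm to the valve's axis; plain control strip on the near part (its -x side). Origin: centre of its underside; its yaw varies.
- valve: fixed dark bezel of the control valve, 24 mm across, 2 mm high, on the cooker's top; the shaft stands in its middle. Origin on the shaft axis at the level of the cooker's top (55 mm above the worktop), z up. Its +x axis points the way the shaft's flat faces; a small raised tick on the bezel's edge, 8.5 to 14.5 mm from the axis, is on that side. It is turned at random on the cooker.
- shaft_tip (a point): centre of the upper end of the upright brass D-shaft, 22 mm above the cooker's top when not pressed. The shaft is 14 mm in diameter with one flat along its length, 3.5 mm from the axis, facing the point's +x; its top 1.5 mm are tapered. It cannot turn.
- shaft (a joint): how far the shaft is pushed down into the valve, m: 0 free (as at the start), 0.006 fully in. A spring resists: 2.4 N at the start of the travel, 4.8 N at its end, then a hard stop.
- cover: loose cover of 3 mm sheet steel folded to an upside-down U, 90 g, 40 mm wide over its two legs (its own x), 60 mm long (its own y, ends open), 60 mm high; 34 mm between the legs. It stands over the shaft on the cooker's top, legs down. Origin: centre of its lower edge level, z up. It can be gripped from above across the outside of the legs.
- cover_under (a point): centre of the underside of the cover's top sheet, 57 mm above the cover's origin; axes as the cover's.
- rail: fixed small rail: a horizontal round bar of 12 mm diameter, 180 mm long, on two posts at its ends. Origin on the worktop under the middle of the bar; the bar runs along its own y; its yaw varies.
- rail_mid (a point): middle of the bar, on its axis, 140 mm above the worktop; y runs along the bar, x across it, z up. The cover hangs rightly when the bar lies between its legs and carries its top sheet, the whole cover between the posts.
- knob: loose black cooker knob, 45 g, 40 mm high, standing on the worktop, bore down: round flange 42 mm across and 5 mm high, hub 34 mm across up to 17 mm, then a grip bar 16 mm wide (its own y), 40 mm long (its own x), from 17 to 40 mm height. A small nose stands 6 mm out of the bar's +x end. Origin: centre of its underside, z up.
- knob_seat (a point): centre of the closed upper end of the knob's bore, 14 mm above the knob's origin; meets the shaft's tip when the knob is home. The bore is open below, D-shaped, 15.6 mm in diameter, 14 mm deep; its flat, 4.2 mm off the axis, lies on the nose's side (+x): the nose must point where the shaft's flat faces, within about 8 degrees.
- mug: loose blue mug, 93 mm high, a bystander; origin in its underside.
- salt_shaker: loose salt shaker, 44 mm across, 90 mm high, a bystander; origin: centre of its underside.
Mind the look-alikes: they are no part of the job. There is more than one size of the cover; the one meant has the size given above.

How it is judged:
On the way, in this order (a step that is already met when the one before it is completed fails the run):
1. the cover hangs over the rail's bar and is let go (z of cover_under in the frame of rail_mid between -0.004 and 0.016 m and x of cover_under in the frame of rail_mid between -0.018 and 0.018 m and y of cover_under in the frame of rail_mid between -0.085 and 0.085 m and angle between cover's own z axis and vertical below 0.5 rad and contact force between cover and rail above 0.2 N and contact force between each of the arm, the fingers and cover below 0.1 N), for 0.3 s.
2. the knob is fully home on the shaft (distance between knob_seat and shaft_tip below 0.0035 m and angle between knob's own z axis and vertical below 0.15 rad), for 0.1 s.
At the end, for the whole second after the job is handed in: Cover hangs released on the bar: top sheet -4 to 16 mm above its axis, within 18 mm across, 85 mm along, tilt under 0.5 rad. Knob home: bore end within 3.5 mm of shaft tip, tilt under 0.15 rad; it presses the shaft in over 4.2 mm with over 2 N; fingers hold it with over 1 N (all of step 1 and all of step 2 and value of joint shaft above 0.0042 m and contact force between the fingers and knob above 1 N and contact force between knob and shaft above 2 N); the arm keeps its last pose, push and grip.
It fails at once if the mug is tipped over (angle between mug's own z axis and vertical above 0.6 rad).
It fails at once if the salt shaker is tipped over (angle between salt_shaker's own z axis and vertical above 0.6 rad).
It also fails if it takes over 58 s, if anything falls off the work surface, if the arm or the gripper's body presses on something with over 40 N, if the wrist force passes 120 N, or if a joint passes its speed limit or range.

### The arm

A 6-joint arm with a two-finger parallel gripper is mounted at the origin on a cart in front of the work surface, level with it; the furniture and walls round the work are solid. World frame = base frame: x ahead of the robot, y to its left, z up, the work surface at z = 0. Lengths are in m, angles in rad, forces in N, time in s.
With the tool pointing down it reaches from about 0.35 to 0.85 m from the base axis. Payload 8.1 kg.
Tool frame: the origin (TCP) lies at the centre of the arm's flange, where the gripper is bolted on; the fingertips stand 186 mm ahead of it and the grasp point (between the pads) lies 167 mm ahead of it; z points along the fingers, y is the line along which they close (so a half turn about z gives the same grasp; the last joint's range is limited). The gripper opens to 93 mm and grips with 3 to 60 N. Pads are 15 mm wide; open, the fingers measure 128 mm over their backs; the gripper's body (75 mm by 188 mm) begins 65 mm behind the grasp point.
Start: joints at [-1.233, 0.13, 1.488, -0, 1.523, -0.085], TCP at [0.246, -0.547, 0.405] pointing down, gripper open.
Joint ranges: [-2.96, 2.96], [-0.89, 2.26], [0.02, 2.5], [-1.34, 4.48], [0, 2.73], [-2.66, 2.66]. Speed limits (rad/s): [2.39, 2.39, 2.79, 3.14, 3.14, 3.14].

### API

Orientations are given as a rotation vector (axis times angle).
In Python, from plant import robot gives the robot as it stands.
- The arm moves only by the tool apply_moves, never from a script. Its argument "series" is a list of rows, each a list of 2 entries, a list of its own where there are three numbers: the shift along the tool's x, y, z in mm, then the turn, a rotation vector about the tool's x, y, z in rad. A call has 1 to 12 rows; each row shifts and turns the commanded pose from where the row before left it, along the tool's axes as they then stand; what a row does not reach is not made up. A row lasts 1/12 s, in which the tool goes at most 41.7 mm and 7.16 degrees, less where a joint would pass 70% of its speed; a pose out of reach is approached as far as the arm can. A call is refused whole if a number of a shift passes 41.7 or a number of a turn 0.125, either way. A call with a gripper value outside its range is refused whole. "claw" is the opening, from 0 (shut) to 1 (fully open), set as the call begins (left out, the last holds). The fingers move at their own pace and stop on an object; "newtons" is the grip in N (left out, the last holds). Time passes only in rows, so rows that do not move let the fingers close. It gives the time, the measured TCP pose, the force, the opening and the grip force at its end, in the units of the state.
- robot.read_state(): the state, without advancing time (a new reading comes with each control period).
- robot.read_camera(name): name is "scene" or "side" or "wrist"; returns (picture, depth): 420x560x3 uint8, blue, green, red; 420x560 float32, m along the optical axis (not along the pixel's ray), 0 where there is no reading.
- robot.calibration(name): a dict with "fx", "fy", "cx", "cy" (pixels), "extrinsics" (4x4, takes a point from world to camera coordinates). Camera axes: x right, y down, z forward; pixel columns grow to the right and rows downward; lengths in m; the calibration is good to about 2 mm. A picture is of the moment at which its call begins: read the wrist's pose just before it. calibration takes no time and is no camera call; for the wrist camera it gives the pose at the moment of the call.
- robot.close_job(): hands the job in; it is judged then, once.
The state is a dict: "t": time; "q": joint angles; "dq": joint speeds; "joint_torque": joint torques, N m; "tool_pos": TCP position; "orientation": TCP orientation; "force": force on the tool from outside, world axes, zero at the start; "wrist_torque": the same for the moment, N m; "opening": finger opening in m; "gripper_force": force on a finger pad.
Only numpy, scipy, OpenCV 4.12 (cv2) and the standard library are available. Lean on these libraries where they do the work, as an engineer would, in place of code of your own. Each camera call takes 0.05 s, during which the arm holds its last target. There are 200 camera calls.

## Working session

There is one attempt and no reset: what is moved stays moved. The work goes in short steps, Python scripts to look and compute and a tool call to move; the robot and the scene stay as the last step left them, time stands still between calls to the robot, and variables do not carry over. Pictures are saved under pics/ and viewed, at most 10 in all, crops included, and the job is handed in when it is done.

Besides the shell and the picture viewer there is one more tool, called after "Emit:" by a JSON object that holds its "name" and its "arguments", one argument or row to a line. apply_moves: Moves the arm, as the interface text tells. Its arguments: {"type":"object","properties":{"series":{"type":"array"},"claw":{"type":"number"},"newtons":{"type":"number"}},"required":["series"]}

```bash
ls; mkdir -p pics; python3 - <<'E'
from plant import robot
import cv2,numpy as np
s=robot.read_state();print({k:np.round(v,3) for k,v in s.items()})
for n in ("scene","side"):
    p,d=robot.read_camera(n);cv2.imwrite(f"pics/{n}0.png",p);np.savez(f"{n}0.npz",p=p,d=d)
    c=robot.calibration(n);print(n,c["fx"],c["cx"],c["cy"],np.round(np.linalg.inv(c["extrinsics"]),3).tolist(),(d>0).mean())
E
```

```text
pics
{'t': np.float64(0.0), 'q': array([-1.233,  0.131,  1.489, -0.   ,  1.523, -0.085]), 'dq': array([ 0.   , -0.   , -0.001, -0.001,  0.   ,  0.001]), 'joint_torque': array([-0.0000e+00, -5.5983e+01, -4.9177e+01,  7.7000e-02,  3.5000e-02,
       -0.0000e+00]), 'tool_pos': array([ 0.246, -0.547,  0.404]), 'orientation': array([-3.07 , -0.659,  0.   ]), 'force': array([-0.276, -0.61 ,  0.988]), 'wrist_torque': array([ 0.001, -0.032, -0.029]), 'gripper_force': np.float64(0.0), 'opening': np.float64(0.093)}
scene 392.24079801911483 283.26208858661226 210.42363444610123 [[-0.681, -0.506, 0.529, -0.042], [-0.732, 0.458, -0.505, 0.635], [0.013, -0.731, -0.682, 0.86], [0.0, 0.0, 0.0, 1.0]] 0.9882270408163265
side 459.39719225092466 279.25943731956284 221.56041538293988 [[0.999, 0.013, -0.041, 0.574], [0.04, -0.622, 0.782, -0.733], [-0.015, -0.783, -0.622, 0.725], [0.0, 0.0, 0.0, 1.0]] 0.9959013605442177
```

View pics/scene0.png

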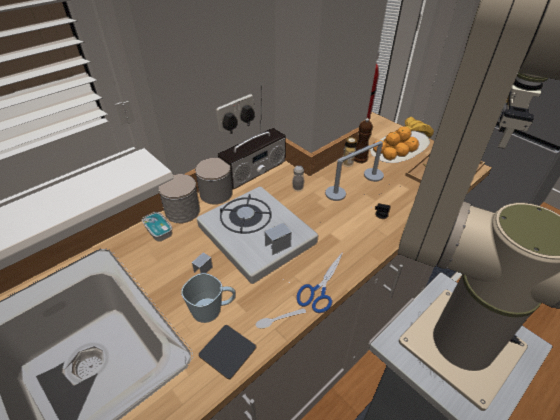

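View pics/side0.png

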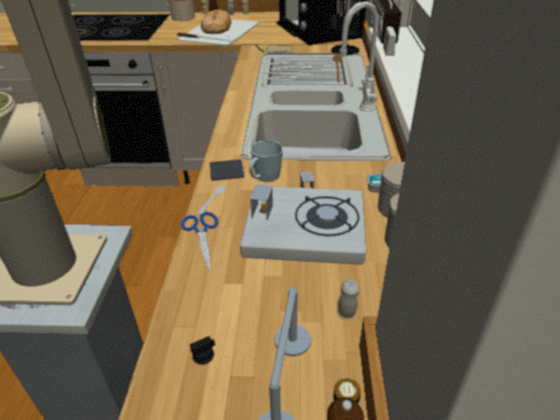

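Scene view: real cover on the cooker at (278,238), with a smaller look-alike cover on the worktop at (202,264). The loose black knob is at (382,211); the black wall sockets at (230,120) and (248,113) are not it. The rail bar runs from (340,161) to (380,147), the mug is at (205,298) and the salt shaker at (298,178). I choose the cover on the cooker and the knob at (382,211).

```bash
cat > h.py <<'E'
from plant import robot
import cv2,numpy as np
def world(d,c):
    v,u=np.mgrid[:d.shape[0],:d.shape[1]]
    P=np.stack([(u-c["cx"])/c["fx"]*d,(v-c["cy"])/c["fy"]*d,d],-1)
    T=np.linalg.inv(c["extrinsics"]); W=P@T[:3,:3].T+T[:3,3]; W[d<=0]=np.nan
    return W
def rect(P,name,mm=1000):
    r=cv2.minAreaRect((P[:,:2]*mm).astype(np.float32)); print(name,len(P),"centre",np.round(r[0],1),"size",np.round(r[1],1),"ang",round(r[2],1),"z med",np.round(np.median(P[:,2])*mm,1),"zmax",np.round(np.percentile(P[:,2],98)*mm,1),"median",np.round(np.median(P[:,:2],0)*mm,1)); return r
E
python3 - <<'E'
from h import *
for n in("scene","side"):
    f=np.load(n+"0.npz");c=robot.calibration(n);W=world(f["d"],c);Z=W[...,2];p=f["p"].astype(int)
    def box(u0,v0,u1,v1):
        m=np.zeros(Z.shape,bool);m[v0:v1,u0:u1]=1;return m
    B={"scene":dict(cov=(260,220,296,255),rail=(325,140,390,205),knob=(370,200,395,222),mug=(180,272,237,325),salt=(288,163,308,195),cook=(190,185,320,275),small=(190,252,215,274)),
       "side":dict(cov=(246,180,276,222),rail=(255,285,312,420),knob=(185,332,220,365),mug=(245,138,285,183),salt=(335,275,360,320),cook=(235,180,370,262),small=(298,170,316,189))}[n]
    print(n,"table z",np.round(np.nanmedian(Z[box(*((300,240,330,260) if n=="scene" else (210,260,235,300)))]),4))
    R={"cov":(.108,.125),"rail":(.125,.16),"knob":(.006,.06),"mug":(.08,.11),"salt":(.05,.11),"cook":(.05,.06),"small":(.02,.1)}
    for k,(a,b) in R.items():
        m=box(*B[k])&(Z>a)&(Z<b)
        if k=="knob": m&=(p.max(-1)<70)
        if m.sum()>4: rect(W[m],k)
        if k=="rail":
            P=W[m];l=cv2.fitLine(P[:,:2].astype(np.float32),cv2.DIST_HUBER,0,.001,.001).ravel();print(" line",l)
E
```

```text
scene table z -0.0
cov 279 centre [486.7 149. ] size [60.1 42.8] ang 82.2 z med 114.2 zmax 117.0 median [484.6 150.2]
rail 210 centre [ 554.2 -272. ] size [194.1  16.1] ang 83.0 z med 141.8 zmax 147.0 median [ 553.1 -262.6]
 line [ 0.13072231  0.991419    0.54787004 -0.29446   ]
knob 137 centre [ 399.9 -214. ] size [41.6 25.7] ang 36.8 z med 26.5 zmax 40.5 median [ 397.9 -215.3]
mug 388 centre [480.1 393.2] size [96.5 90.4] ang 14.9 z med 88.2 zmax 94.3 median [484.3 386.9]
salt 131 centre [ 672.  -112.7] size [33.1 30.7] ang 72.8 z med 74.0 zmax 88.4 median [ 665.8 -107. ]
cook 4723 centre [649.6 136.1] size [239.5 401.7] ang 86.4 z med 54.7 zmax 59.3 median [579.7 166.8]
small 239 centre [573.7 344.3] size [ 50.1 111.7] ang 51.0 z med 43.0 zmax 91.6 median [588.9 326.5]
side table z 0.0002
cov 280 centre [487.5 146.6] size [62.6 40.2] ang 80.1 z med 114.8 zmax 117.2 median [488.  144.1]
rail 883 centre [ 554.6 -277.4] size [194.8  15.2] ang 82.5 z med 144.7 zmax 147.5 median [ 552.1 -301.8]
 line [ 0.13036644  0.99146587  0.55053115 -0.31439018]
knob 415 centre [ 402.4 -227.7] size [30.7 36.4] ang 89.8 z med 27.8 zmax 41.4 median [ 404.1 -230.6]
mug 298 centre [484.  389.9] size [ 87.2 103. ] ang 5.1 z med 87.0 zmax 93.7 median [480.9 387.9]
salt 385 centre [ 675.1 -121. ] size [35.2 29. ] ang 3.3 z med 77.6 zmax 90.0 median [ 673.4 -127.2]
cook 6009 centre [590.6 137.4] size [243.1 277.5] ang 86.4 z med 55.2 zmax 59.3 median [590.6 102. ]
small 154 centre [592.9 297.9] size [ 41.4 100.7] ang 0.8 z med 43.7 zmax 56.0 median [594.2 319.2]
```

```bash
cat >> h.py <<'E'
from scipy.spatial.transform import Rotation as Ro
def go(xyz,yang=None,grasp=False,s=None):
    """xyz of TCP (m) (or grasp point); yang: world angle (deg) of tool y, mod 180"""
    s=s or robot.read_state();p=np.array(s["tool_pos"]);R=Ro.from_rotvec(s["orientation"]).as_matrix()
    t=np.array(xyz,float)
    if grasp:t[2]+=.167
    cur=np.degrees(np.arctan2(R[1,1],R[0,1]))
    a=cur if yang is None else cur+(yang-cur+90)%180-90
    y=np.array([np.cos(np.radians(a)),np.sin(np.radians(a)),0]);z=np.array([0,0,-1.]);x=np.cross(y,z)
    Rt=np.stack([x,y,z],1)
    sh=R.T@(t-p)*1000;rv=Ro.from_matrix(R.T@Rt).as_rotvec()
    print("shift tool mm",np.round(sh,1),"turn",np.round(rv,4),"yang cur",round(cur,1),"q6",np.round(s["q"][5],2),"| shift first then turn; rows>=",int(np.ceil(max(np.linalg.norm(sh)/41,np.linalg.norm(rv)/.12))))
    print(" shift in target axes",np.round(Rt.T@(t-p)*1000,1))
E
python3 - <<'E'
from h import *
s=robot.read_state();T=np.eye(4);T[:3,:3]=Ro.from_rotvec(s["orientation"]).as_matrix();T[:3,3]=s["tool_pos"]
c=robot.calibration("wrist");print(np.round(c["extrinsics"]@T,3),c["fx"],c["cx"],c["cy"])
print(np.round(T,3))
go([.36,-.30,.404]);go([.36,-.30,.404],-9)
E
```

```text
[[-0.     1.    -0.001 -0.   ]
 [-0.968 -0.    -0.252  0.073]
 [-0.252  0.001  0.968 -0.002]
 [ 0.     0.     0.     1.   ]] 338.4934236718832 276.55886619139443 206.96830485036156
[[ 0.912  0.41  -0.001  0.246]
 [ 0.41  -0.912  0.002 -0.547]
 [ 0.    -0.002 -1.     0.404]
 [ 0.     0.     0.     1.   ]]
shift tool mm [ 2.052e+02 -1.785e+02  1.000e-01] turn [-0.0016 -0.0001 -0.    ] yang cur -65.8 q6 -0.09 | shift first then turn; rows>= 7
 shift in target axes [ 2.052e+02 -1.785e+02 -2.000e-01]
shift tool mm [ 2.052e+02 -1.785e+02  1.000e-01] turn [-1.400e-03 -9.000e-04 -9.909e-01] yang cur -65.8 q6 -0.09 | shift first then turn; rows>= 9
 shift in target axes [ 2.617e+02  7.380e+01 -2.000e-01]
```

Emit:
{"name": "apply_moves", "arguments": {
  "series": [
    [[33,-20,0],[0,0,0]],
    [[33,-20,0],[0,0,0]],
    [[33,-20,0],[0,0,0]],
    [[33,-20,0],[0,0,0]],
    [[33,-20,0],[0,0,0]],
    [[33,-20,0],[0,0,0]],
    [[33,-20,0],[0,0,0]],
    [[33,-20,0],[0,0,0]],
    [[33,-20,0],[0,0,0]],
    [[0,0,0],[0,0,0]],
    [[0,0,0],[0,0,0]]
  ],
  "claw": 1
}}

```text
t: 1.02
tool_pos: [0.444, -0.2594, 0.4044]
orientation: [-3.07, -0.666, 0.001]
force: [-1.0, -0.4, 0.8]
opening: 0.0932
gripper_force: 0.0
```

```bash
python3 - <<'E'
from h import *
c=robot.calibration("wrist");p,d=robot.read_camera("wrist");cv2.imwrite("pics/w1.png",p);W=world(d,c);np.savez("w1.npz",p=p,d=d,W=W)
print(robot.read_state()["tool_pos"],robot.read_state()["t"])
go([.487,.148,.404],-9)
E
```

```text
[ 0.44338705 -0.26061674  0.40439001] 1.0667
shift tool mm [ 208.2 -354.3    0.4] turn [-6.000e-04  5.000e-04 -9.887e-01] yang cur -65.6 q6 0.51 | shift first then turn; rows>= 11
 shift in target axes [ 4.104e+02 -2.080e+01  4.000e-01]
```

View pics/w1.png

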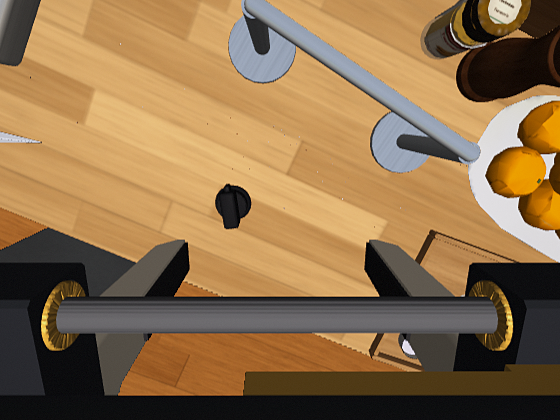

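Wrist view: the knob at (232,207), its grip bar running from about (228,186) to (232,228). The rail bar runs from (245,8) to (475,155).

```bash
python3 - <<'E'
from h import *
f=np.load("w1.npz");W=f["W"];p=f["p"];Z=W[...,2]
m=np.zeros(Z.shape,bool);m[0:170,230:490]=1
b=m&(Z>.12)&(Z<.16)&(W[...,1]>-.385)&(W[...,1]<-.17)
rect(W[b],"rail");t=b&(Z>.143);l=cv2.fitLine(W[t][:,:2].astype(np.float32),cv2.DIST_HUBER,0,.001,.001).ravel();print(l,t.sum())
k=np.zeros(Z.shape,bool);k[175:240,205:260]=1
k&=(p.max(-1)<75)
for a,bb in((.004,.05),(.034,.045),(.02,.045)):
    q=k&(Z>a)&(Z<bb)
    if q.sum()>5: r=rect(W[q],"knob%g"%a);
cr=p[165:250,190:275];cr=cv2.convertScaleAbs(cr,alpha=2.5,beta=30);cv2.imwrite("pics/knobc.png",cv2.resize(cr,None,fx=6,fy=6,interpolation=cv2.INTER_CUBIC))
E
```

```text
rail 5650 centre [ 553.5 -276.3] size [195.6  16.3] ang 83.4 z med 144.3 zmax 146.4 median [ 554.6 -270.4]
[ 0.12867694  0.9916866   0.5557761  -0.26498687] 4109
knob0.004 1026 centre [ 402.4 -223.8] size [39.6 37.1] ang 73.6 z med 36.7 zmax 40.2 median [ 405.6 -225. ]
knob0.034 552 centre [ 400.8 -223.2] size [40. 16.] ang 31.4 z med 38.9 zmax 40.6 median [ 402.2 -223.1]
knob0.02 679 centre [ 403.4 -221.8] size [46.1 16.2] ang 30.8 z med 38.6 zmax 40.5 median [ 404.3 -222.7]
```

View pics/knobc.png

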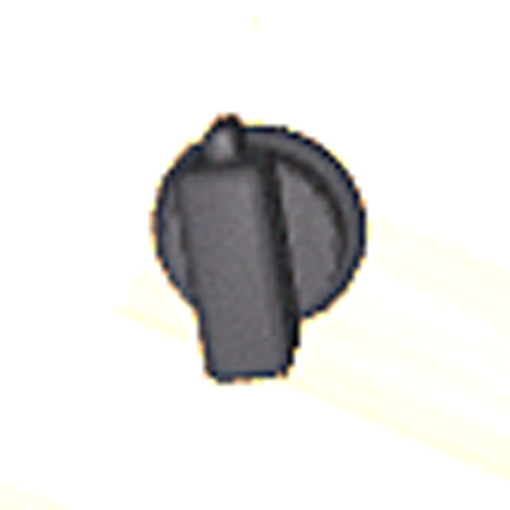

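The knob crop shows a single black knob. Its nose sits at the crop's top, at (230,130), so it points at about +31° in the world. Next I go over the cover.

Emit:
{"name": "apply_moves", "arguments": {
  "series": [
    [[19,-32,0],[0,0,0]],
    [[19,-32,0],[0,0,0]],
    [[19,-32,0],[0,0,0]],
    [[19,-32,0],[0,0,0]],
    [[19,-32,0],[0,0,0]],
    [[19,-32,0],[0,0,0]],
    [[19,-32,0],[0,0,0]],
    [[19,-32,0],[0,0,0]],
    [[19,-32,0],[0,0,0]],
    [[19,-32,0],[0,0,0]],
    [[19,-32,0],[0,0,0]],
    [[0,0,0],[0,0,-0.11]]
  ]
}}

```text
t: 2.07
tool_pos: [0.4896, 0.1491, 0.4045]
orientation: [-3.03, -0.821, -0.001]
force: [-0.2, -0.3, -0.3]
opening: 0.093
gripper_force: 0.0
```

Emit:
{"name": "apply_moves", "arguments": {
  "series": [
    [[0,0,0],[0,0,-0.11]],
    [[0,0,0],[0,0,-0.11]],
    [[0,0,0],[0,0,-0.11]],
    [[0,0,0],[0,0,-0.11]],
    [[0,0,0],[0,0,-0.11]],
    [[0,0,0],[0,0,-0.11]],
    [[0,0,0],[0,0,-0.11]],
    [[0,0,0],[0,0,-0.11]],
    [[0,0,0],[0,0,0]],
    [[0,0,0],[0,0,0]]
  ]
}}

```text
t: 2.9
tool_pos: [0.4898, 0.1442, 0.4045]
orientation: [2.395, 2.033, -0.001]
force: [-0.4, -1.0, -1.2]
opening: 0.0931
gripper_force: 0.0
```

```bash
python3 - <<'E'
from h import *
c=robot.calibration("wrist");p,d=robot.read_camera("wrist");cv2.imwrite("pics/w2.png",p);W=world(d,c);np.savez("w2.npz",p=p,d=d,W=W)
Z=W[...,2];m=(Z>.110)&(Z<.12)&(abs(W[...,0]-.487)<.05)&(abs(W[...,1]-.148)<.05)
r=rect(W[m],"cover top")
go([r[0][0]/1000,r[0][1]/1000,.093],-8,True);go([.487,.148,.404])
E
```

```text
cover top 3442 centre [487.  147.9] size [60.1 40. ] ang 80.2 z med 114.4 zmax 115.7 median [487.2 149.3]
shift tool mm [  3.   -3.2 144.6] turn [-0.0002  0.0003 -0.0241] yang cur -9.4 q6 0.35 | shift first then turn; rows>= 4
 shift in target axes [  3.   -3.1 144.6]
shift tool mm [ 3.  -3.2  0.6] turn [-0.0002  0.0003  0.    ] yang cur -9.4 q6 0.35 | shift first then turn; rows>= 1
 shift in target axes [ 3.  -3.2  0.6]
```

View pics/w2.png

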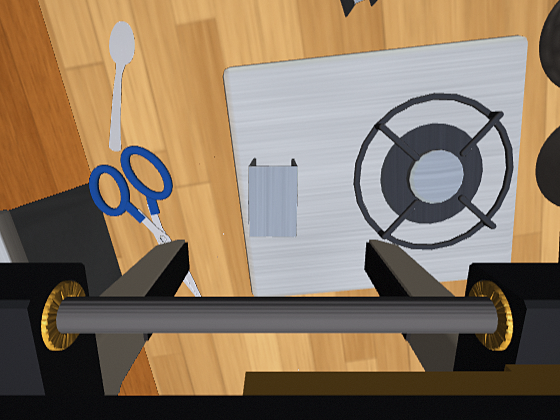

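The cover is at (273,200), 40×60 mm seen from above, so it is the right size. The burner is at (436,175), well clear. I descend with the claw partly closed.

Emit:
{"name": "apply_moves", "arguments": {
  "series": [
    [[1,-1,28],[0,0,0]],
    [[1,-1,28],[0,0,0]],
    [[1,-1,28],[0,0,0]],
    [[0,0,28],[0,0,0]],
    [[0,0,28],[0,0,0]],
    [[0,0,0],[0,0,0]],
    [[0,0,0],[0,0,0]]
  ],
  "claw": 0.7
}}

```text
t: 3.53
tool_pos: [0.4861, 0.1485, 0.2635]
orientation: [-2.391, -2.035, 0.006]
force: [-0.0, -0.4, -0.5]
opening: 0.065
gripper_force: 0.0
```

Emit:
{"name": "apply_moves", "arguments": {
  "series": [
    [[0,0,0],[0,0,0]],
    [[0,0,0],[0,0,0]],
    [[0,0,0],[0,0,0]],
    [[0,0,0],[0,0,0]],
    [[0,0,0],[0,0,0]],
    [[0,0,0],[0,0,0]]
  ],
  "claw": 0,
  "newtons": 15
}}

```text
t: 4.03
tool_pos: [0.4875, 0.1492, 0.2662]
orientation: [2.389, 2.038, 0.003]
force: [-0.7, 0.1, 7.6]
opening: 0.0398
gripper_force: 15.0
```

Emit:
{"name": "apply_moves", "arguments": {
  "series": [
    [[0,0,-10],[0,0,0]],
    [[0,0,-25],[0,0,0]],
    [[0,0,-35],[0,0,0]],
    [[0,0,-35],[0,0,0]],
    [[0,0,-35],[0,0,0]],
    [[-20,0,0],[0,0,0]],
    [[-30,0,0],[0,0,0]],
    [[-30,0,0],[0,0,0]],
    [[-20,0,0],[0,0,0]],
    [[0,0,0],[0,0,0]],
    [[0,0,0],[0,0,0]]
  ],
  "newtons": 20
}}

```text
t: 4.95
tool_pos: [0.471, 0.0496, 0.4053]
orientation: [2.392, 2.036, 0.001]
force: [-0.1, -0.2, -1.8]
opening: 0.0399
gripper_force: 20.0
```

```bash
python3 - <<'E'
from h import *
s=robot.read_state();print(s["force"],s["gripper_force"],s["opening"],s["tool_pos"])
c=robot.calibration("wrist");p,d=robot.read_camera("wrist");W=world(d,c);np.savez("w3.npz",p=p,d=d,W=W)
Z=W[...,2]
m=(Z>.0765-.004)&(Z<.081)&(abs(W[...,0]-.487)<.03)&(abs(W[...,1]-.148)<.03)
r=rect(W[m],"shaft top");v,u=np.nonzero(m);print(u.min(),u.max(),v.min(),v.max())
u0,v0=int(u.mean()),int(v.mean());cr=p[max(v0-40,0):v0+40,u0-50:u0+50];print("crop origin",u0-50,max(v0-40,0))
a=cv2.resize(cr,None,fx=6,fy=6,interpolation=cv2.INTER_CUBIC);b=cv2.resize(p,(560,420))
cv2.imwrite("pics/w3.png",a);cv2.imwrite("pics/w3full.png",p)
E
```

```text
[-0.12581279 -0.17096584 -1.78329279] 19.95493121445179 0.039914150672959135 [0.47096207 0.04959151 0.40532912]
shaft top 178 centre [489.3 155.2] size [13.8 10.1] ang 57.5 z med 76.1 zmax 77.6 median [489.6 155. ]
272 285 66 82
crop origin 228 33
```

View pics/w3.png

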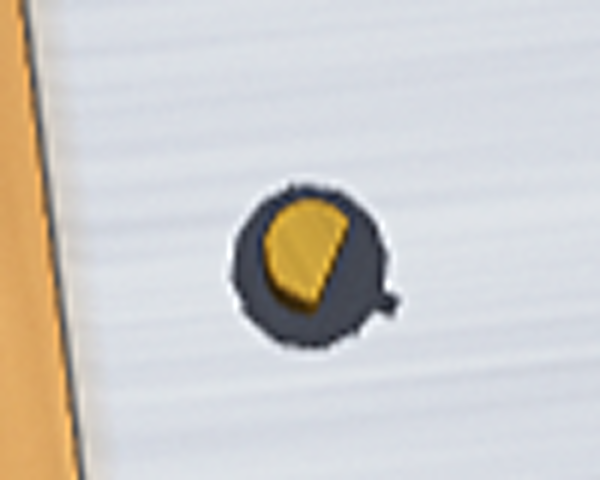

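The crop shows the D-shaft at crop (300,250), with its flat facing right and down. The bezel tick at (390,300) is on the same side, so the flat faces about -32° in the world. I refine this by rays.

```bash
cat >> h.py <<'E'
def ray(u,v,z,c):
    T=np.linalg.inv(c["extrinsics"]);d=T[:3,:3]@np.array([(u-c["cx"])/c["fx"],(v-c["cy"])/c["fy"],1]);o=T[:3,3]
    return o+d*(z-o[2])/d[2]
E
python3 - <<'E'
from h import *
f=np.load("w3.npz");p=f["p"];W=f["W"];Z=W[...,2];c=robot.calibration("wrist")
sub=p[55:95,260:300]
g=sub.max(-1).astype(int)
hsv=cv2.cvtColor(sub,cv2.COLOR_BGR2HSV)
m=((g<140)|(hsv[...,1]>120)).astype(np.uint8)
m=(cv2.connectedComponents(m)[1]);m=(m==m[(77-55),279-260]).astype(np.uint8)
op=cv2.morphologyEx(m,cv2.MORPH_OPEN,cv2.getStructuringElement(cv2.MORPH_ELLIPSE,(9,9)))
cn=max(cv2.findContours(op,0,1)[0],key=cv2.contourArea);e=cv2.fitEllipse(cn);print(e)
C=ray(e[0][0]+260,e[0][1]+55,.057,c);print("bezel",np.round(C*1000,1),op.sum())
tk=cv2.subtract(m,op);n,l,st,ce=cv2.connectedComponentsWithStats(tk)
for i in range(1,n):
    if st[i,4]>=4: q=ray(ce[i][0]+260,ce[i][1]+55,.057,c);print("tick",st[i,4],np.round(q*1000,1),np.linalg.norm(q-C)*1000,np.degrees(np.arctan2(*(q-C)[1::-1])))
b=(Z>.0725)&(Z<.081)&(abs(W[...,0]-.487)<.03)&(abs(W[...,1]-.148)<.03)
cnt=max(cv2.findContours((hsv[...,1]>120).astype(np.uint8)*(hsv[...,2]>120).astype(np.uint8),0,1)[0],key=cv2.contourArea)
P=np.array([ray(x+260,y+55,.077,c) for x,y in cnt[:,0].astype(float)]);rect(P,"brass contour")
s=robot.read_state();go([.553,-.276,.405],-7.2)
m=(Z>.18)&(Z<.30)&(abs(W[...,1]-.05)<.06)&(abs(W[...,0]-.47)<.035)
top=m&(Z>np.nanpercentile(Z[m],90)-.004);rect(W[top],"held")
E
```

```text
((19.121126174926758, 22.07122230529785), (24.429916381835938, 25.873971939086914), 169.50547790527344)
bezel [490.6 154.7  57. ] 532
tick 9 [501.5 147.5  57. ] 13.032990524295561 -33.46332083747501
brass contour 42 centre [489.4 155.8] size [12.6  9.8] ang 55.7 z med 77.0 zmax 77.0 median [489.9 155.5]
shift tool mm [-3.092e+02  1.326e+02  1.000e-01] turn [ 0.0004 -0.0006 -0.0335] yang cur -9.1 q6 0.16 | shift first then turn; rows>= 9
 shift in target axes [-3.135e+02  1.222e+02  2.000e-01]
held 1723 centre [471.1  49.6] size [20.  63.9] ang 80.7 z med 281.2 zmax 299.5 median [452.5  53.7]
```

Emit:
{"name": "apply_moves", "arguments": {
  "series": [
    [[-20,8,0],[0,0,0]],
    [[-32,14,0],[0,0,0]],
    [[-35,15,0],[0,0,0]],
    [[-35,15,0],[0,0,0]],
    [[-35,15,0],[0,0,0]],
    [[-35,15,0],[0,0,0]],
    [[-35,15,0],[0,0,0]],
    [[-35,15,0],[0,0,0]],
    [[-29,13,0],[0,0,0]],
    [[-18,8,0],[0,0,0]],
    [[0,0,0],[0,0,-0.034]],
    [[0,0,0],[0,0,0]]
  ]
}}

```text
t: 6.0
tool_pos: [0.5546, -0.276, 0.404]
orientation: [-2.353, -2.08, -0.0]
force: [-0.5, 1.1, -0.5]
opening: 0.04
gripper_force: 20.0
```

```bash
python3 - <<'E'
from h import *
s=robot.read_state();print(s["force"],s["gripper_force"],s["opening"],s["tool_pos"])
go([.554,-.276,.305],-7.4)
p,d=robot.read_camera("side");cv2.imwrite("pics/s2.png",p[220:420,180:380].repeat(3,0).repeat(3,1))
E
```

```text
[-0.45008817  1.08169652 -0.51482037] 19.954669252038002 0.03998004994366652 [ 0.55464496 -0.27599229  0.40402047]
shift tool mm [-0.2 -0.5 99. ] turn [-0.001  -0.0009  0.0061] yang cur -7.0 q6 -0.42 | shift first then turn; rows>= 3
 shift in target axes [-0.1 -0.6 99. ]
```

View pics/s2.png

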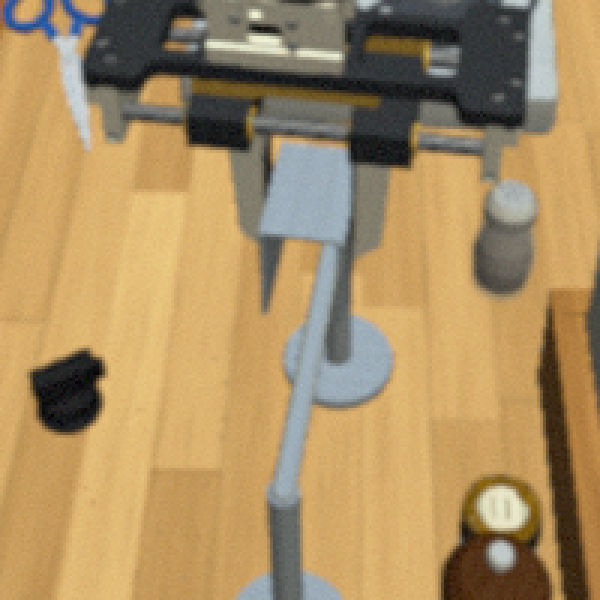

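The side crop shows the cover held upright at (310,190), above the bar. I lower it.

Emit:
{"name": "apply_moves", "arguments": {
  "series": [
    [[0,0,25],[0,0,0]],
    [[0,0,25],[0,0,0]],
    [[0,0,25],[0,0,0]],
    [[0,0,15],[0,0,0]],
    [[0,0,8],[0,0,0]],
    [[0,0,4],[0,0,0]],
    [[0,0,0],[0,0,0]],
    [[0,0,0],[0,0,0]]
  ]
}}

```text
t: 6.72
tool_pos: [0.5544, -0.2755, 0.3041]
orientation: [2.353, 2.079, 0.001]
force: [0.5, -0.5, -2.0]
opening: 0.04
gripper_force: 20.0
```

Emit:
{"name": "apply_moves", "arguments": {
  "series": [
    [[0,0,2],[0,0,0]],
    [[0,0,2],[0,0,0]],
    [[0,0,1],[0,0,0]],
    [[0,0,0],[0,0,0]]
  ]
}}

```text
t: 7.05
tool_pos: [0.5544, -0.2761, 0.3001]
orientation: [2.353, 2.077, 0.002]
force: [-2.0, 1.4, 8.3]
opening: 0.0399
gripper_force: 20.0
```

Emit:
{"name": "apply_moves", "arguments": {
  "series": [
    [[0,0,0],[0,0,0]],
    [[0,0,0],[0,0,0]],
    [[0,0,0],[0,0,0]],
    [[0,0,0],[0,0,0]],
    [[0,0,0],[0,0,0]],
    [[0,0,0],[0,0,0]]
  ],
  "claw": 0.85
}}

```text
t: 7.55
tool_pos: [0.5538, -0.2758, 0.2975]
orientation: [-2.355, -2.079, 0.0]
force: [-0.5, 0.1, -0.0]
opening: 0.0753
gripper_force: 0.0
```

Emit:
{"name": "apply_moves", "arguments": {
  "series": [
    [[0,0,-20],[0,0,0]],
    [[0,0,-30],[0,0,0]],
    [[0,0,-30],[0,0,0]],
    [[0,0,-25],[0,0,0]],
    [[0,0,0],[0,0,0]]
  ]
}}

```text
t: 7.97
tool_pos: [0.5549, -0.2764, 0.41]
orientation: [2.348, 2.073, 0.005]
force: [0.4, -0.7, 0.3]
opening: 0.0791
gripper_force: 0.0
```

```bash
python3 - <<'E'
from h import *
c=robot.calibration("wrist");p,d=robot.read_camera("wrist");W=world(d,c);Z=W[...,2]
m=(Z>.14)&(Z<.17)&(abs(W[...,0]-.554)<.04)&(abs(W[...,1]+.276)<.09)
q=m&(Z>.1475);rect(W[q],"cover on bar")
n=[W[q][:,i] for i in range(3)];A=np.c_[n[0],n[1],np.ones(len(n[0]))];print("slope",np.linalg.lstsq(A,n[2],rcond=None)[0])
go([.4008,-.2232,.405],121.2)
E
```

```text
cover on bar 3789 centre [ 554.8 -277.6] size [60.  39.9] ang 82.7 z med 148.5 zmax 149.7 median [ 555.1 -276.2]
slope [0.00152932 0.00121976 0.14798092]
shift tool mm [  33.6 -159.2    0.9] turn [ 7.300e-03 -2.000e-04  9.023e-01] yang cur -7.1 q6 -0.42 | shift first then turn; rows>= 8
 shift in target axes [-104.1 -125.1    2. ]
```

Emit:
{"name": "apply_moves", "arguments": {
  "series": [
    [[6,-25,0],[0,0,0]],
    [[8,-37,0],[0,0,0]],
    [[8,-37,0],[0,0,0]],
    [[7,-35,0],[0,0,0]],
    [[5,-25,0],[0,0,0]],
    [[0,0,0],[0,0,0.1]],
    [[0,0,0],[0,0,0.115]],
    [[0,0,0],[0,0,0.115]],
    [[0,0,0],[0,0,0.115]],
    [[0,0,0],[0,0,0.115]],
    [[0,0,0],[0,0,0.115]],
    [[0,0,0],[0,0,0.115]]
  ],
  "claw": 0.6
}}

```text
t: 9.02
tool_pos: [0.4, -0.2222, 0.4013]
orientation: [-2.975, -1.004, 0.002]
force: [0.3, 0.4, 0.6]
opening: 0.0557
gripper_force: 0.0
```

Emit:
{"name": "apply_moves", "arguments": {
  "series": [
    [[0,0,10],[0,0,0.11]],
    [[0,0,30],[0,0,0]],
    [[0,0,20],[0,0,0]],
    [[0,0,0],[0,0,0]],
    [[0,0,0],[0,0,0]]
  ]
}}

```text
t: 9.43
tool_pos: [0.3996, -0.2219, 0.3409]
orientation: [-3.022, -0.847, 0.004]
force: [0.5, -0.5, -0.4]
opening: 0.0554
gripper_force: 0.0
```

```bash
cat > knob.py <<'E'
from h import *
c=robot.calibration("wrist");s=robot.read_state();p,d=robot.read_camera("wrist");W=world(d,c);Z=W[...,2]
m=(p.max(-1)<90)&(abs(W[...,0]-.401)<.04)&(abs(W[...,1]+.223)<.04)
r=rect(W[m&(Z>.034)&(Z<.046)],"bar top");rect(W[m&(Z>.02)&(Z<.046)],"with nose")
a=r[2] if r[1][0]>r[1][1] else r[2]-90
print("axis",a);go([r[0][0]/1000,r[0][1]/1000,.039],a+90,True)
E
python3 knob.py
```

```text
bar top 813 centre [ 401.  -223.1] size [39.5 14.9] ang 31.1 z med 39.0 zmax 40.5 median [ 401.7 -222.6]
with nose 887 centre [ 403.5 -221.5] size [45.5 15.1] ang 31.1 z med 38.9 zmax 40.5 median [ 403.2 -221.6]
axis 31.093544006347656
shift tool mm [  0.3   1.3 136.6] turn [-0.0012  0.0005  0.0043] yang cur -58.7 q6 0.4 | shift first then turn; rows>= 4
 shift in target axes [  0.3   1.2 136.6]
```

Emit:
{"name": "apply_moves", "arguments": {
  "series": [
    [[0,1,25],[0,0,0.004]],
    [[0,0,35],[0,0,0]],
    [[0,0,35],[0,0,0]],
    [[0,0,25],[0,0,0]],
    [[0,0,12],[0,0,0]],
    [[0,0,4],[0,0,0]],
    [[0,0,0],[0,0,0]],
    [[0,0,0],[0,0,0]]
  ]
}}

```text
t: 10.15
tool_pos: [0.4017, -0.2239, 0.2085]
orientation: [3.025, 0.842, 0.003]
force: [-0.8, -0.8, -0.0]
opening: 0.0558
gripper_force: 0.0
```

Emit:
{"name": "apply_moves", "arguments": {
  "series": [
    [[0,0,0],[0,0,0]],
    [[0,0,0],[0,0,0]],
    [[0,0,0],[0,0,0]],
    [[0,0,0],[0,0,0]],
    [[0,0,0],[0,0,0]],
    [[0,0,0],[0,0,0]]
  ],
  "claw": 0,
  "newtons": 40
}}

```text
t: 10.65
tool_pos: [0.4009, -0.2233, 0.2069]
orientation: [3.026, 0.842, 0.0]
force: [-0.4, 0.2, 0.4]
opening: 0.0203
gripper_force: 0.0
```

```bash
python3 - <<'E'
from h import *
print(np.mean([robot.read_state()["tool_pos"] for _ in range(5)],0));go([.401,-.2231,.039],-58.9,True)
E
```

```text
[ 0.40085258 -0.2232559   0.20690999]
shift tool mm [ 0.2 -0.1  0.9] turn [ 0.0002 -0.0001  0.    ] yang cur -58.9 q6 0.41 | shift first then turn; rows>= 1
 shift in target axes [ 0.2 -0.1  0.9]
```

Emit:
{"name": "apply_moves", "arguments": {
  "series": [
    [[0,0,0],[0,0,0]],
    [[0,0,0],[0,0,0]],
    [[0,0,-10],[0,0,0]],
    [[0,0,-25],[0,0,0]],
    [[0,0,-35],[0,0,0]],
    [[0,0,-35],[0,0,0]],
    [[0,0,-30],[0,0,0]],
    [[0,0,-20],[0,0,0]],
    [[0,0,0],[0,0,0]]
  ]
}}

```text
t: 11.4
tool_pos: [0.4019, -0.224, 0.3681]
orientation: [3.02, 0.84, 0.009]
force: [0.2, 0.6, 0.3]
opening: 0.0152
gripper_force: 40.0
```

Emit:
{"name": "apply_moves", "arguments": {
  "series": [
    [[10,-16,0],[0,0,0]],
    [[20,-33,0],[0,0,0]],
    [[21,-34,0],[0,0,0]],
    [[21,-34,0],[0,0,0]],
    [[21,-34,0],[0,0,0]],
    [[21,-34,0],[0,0,0]],
    [[21,-34,0],[0,0,0]],
    [[21,-34,0],[0,0,0]],
    [[21,-34,0],[0,0,0]],
    [[21,-34,0],[0,0,0]],
    [[18,-28,0],[0,0,0]],
    [[12,-18,0],[0,0,0]]
  ]
}}

```text
t: 12.4
tool_pos: [0.4055, 0.2117, 0.3612]
orientation: [-3.025, -0.845, 0.001]
force: [0.8, -0.2, -0.7]
opening: 0.0155
gripper_force: 40.0
```

Emit:
{"name": "apply_moves", "arguments": {
  "series": [
    [[0,0,0],[0,0,0.08]],
    [[0,0,0],[0,0,0.115]],
    [[0,0,0],[0,0,0.115]],
    [[0,0,0],[0,0,0.115]],
    [[0,0,0],[0,0,0.115]],
    [[0,0,0],[0,0,0.115]],
    [[0,0,0],[0,0,0.115]],
    [[0,0,0],[0,0,0.115]],
    [[0,0,0],[0,0,0.115]],
    [[0,0,0],[0,0,0.07]],
    [[0,0,0],[0,0,0.044]],
    [[0,0,0],[0,0,0]]
  ]
}}

```text
t: 13.4
tool_pos: [0.4062, 0.2087, 0.3611]
orientation: [3.013, -0.888, -0.002]
force: [-1.0, 0.8, -0.2]
opening: 0.0157
gripper_force: 40.0
```

```bash
python3 - <<'E'
from h import *
robot.read_camera("side")
s=robot.read_state();print(s["tool_pos"],s["gripper_force"],s["opening"],np.round(s["q"],2))
c=robot.calibration("wrist");p,d=robot.read_camera("wrist");W=world(d,c);Z=W[...,2];np.savez("w4.npz",p=p,d=d,W=W)
m=(Z>.0735)&(Z<.083)&(abs(W[...,0]-.4907)<.02)&(abs(W[...,1]-.1545)<.02)
r=rect(W[m],"shaft top")
hsv=cv2.cvtColor(p,cv2.COLOR_BGR2HSV)
near=(abs(W[...,0]-.4907)<.02)&(abs(W[...,1]-.1545)<.02)
v,u=np.nonzero(m);print(u.mean(),v.mean());u0,v0=int(u.mean()),int(v.mean())
mm=(((p.max(-1)<140)|(hsv[...,1]>120))&near).astype(np.uint8)
op=cv2.morphologyEx(mm,cv2.MORPH_OPEN,cv2.getStructuringElement(cv2.MORPH_ELLIPSE,(13,13)))
e=cv2.fitEllipse(max(cv2.findContours(op,0,1)[0],key=cv2.contourArea));C=ray(*e[0],.057,c);print("bezel",e,np.round(C*1000,1))
tk=cv2.subtract(mm,op);n,l,st,ce=cv2.connectedComponentsWithStats(tk)
for i in range(1,n):
    if st[i,4]>=5: q=ray(*ce[i],.057,c);print("tick",st[i,4],np.round(np.linalg.norm(q-C)*1000,1),np.degrees(np.arctan2(*(q-C)[1::-1])))
go([.4907,.1545,.12],57.3,True)
cv2.imwrite("pics/w4.png",p)
E
```

```text
[0.40619846 0.20868318 0.36119403] 40.00021040439606 0.015755018788301236 [ 0.36 -0.24  1.93  0.    1.46  2.5 ]
shaft top 239 centre [489.4 154.8] size [12.6 10.4] ang 57.9 z med 76.4 zmax 77.8 median [489.5 154.8]
276.673640167364 76.8744769874477
bezel ((276.59796142578125, 76.87415313720703), (25.37352180480957, 28.80241584777832), 163.15480041503906) [491.5 153.4  57. ]
tick 12 11.6 -32.30473271990405
tick 46 10.4 -149.1680558294085
tick 73 10.2 107.2677656472788
shift tool mm [100.4   0.   74.2] turn [0.0007 0.0006 0.0013] yang cur -122.6 q6 2.5 | shift first then turn; rows>= 4
 shift in target axes [100.4  -0.   74.3]
```

View pics/w4.png

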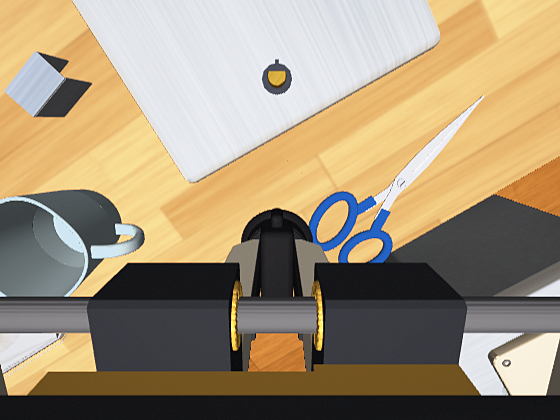

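The picture shows the shaft at (277,77) with its tick straight up at (277,60). The held knob's flange is at (277,225) with its nose up as well, so they are aligned. I move over the shaft and down.

Emit:
{"name": "apply_moves", "arguments": {
  "series": [
    [[15,0,0],[0,0,0]],
    [[30,0,0],[0,0,0]],
    [[30,0,0],[0,0,0]],
    [[20,0,0],[0,0,0]],
    [[5.6,0,0],[0,0,0]],
    [[0,0,15],[0,0,0]],
    [[0,0,25],[0,0,0]],
    [[0,0,20],[0,0,0]],
    [[0,0,11],[0,0,0]],
    [[0,0,0],[0,0,0]],
    [[0,0,0],[0,0,0]]
  ]
}}

```text
t: 14.42
tool_pos: [0.4907, 0.1546, 0.2906]
orientation: [3.014, -0.884, -0.002]
force: [0.4, 0.7, -0.2]
opening: 0.0158
gripper_force: 40.0
```

```bash
python3 - <<'E'
from h import *
s=robot.read_state();print(s["tool_pos"],s["force"])
go([.4909,.1540,.270],57.3)
E
```

```text
[0.49067827 0.15463721 0.29057464] [ 0.41034427  0.7179881  -0.22159994]
shift tool mm [ 0.6  0.4 20.6] turn [0.0009 0.001  0.0004] yang cur -122.7 q6 2.35 | shift first then turn; rows>= 1
 shift in target axes [ 0.5  0.4 20.6]
```

Lower gently and feel for contact.

Emit:
{"name": "apply_moves", "arguments": {
  "series": [
    [[0.4,0.2,3],[0,0,0]],
    [[0,0,3],[0,0,0]],
    [[0,0,2],[0,0,0]],
    [[0,0,2],[0,0,0]],
    [[0,0,0],[0,0,0]],
    [[0,0,0],[0,0,0]]
  ]
}}

```text
t: 14.92
tool_pos: [0.4913, 0.154, 0.2808]
orientation: [3.014, -0.885, 0.0]
force: [-0.2, -0.4, 0.1]
opening: 0.0155
gripper_force: 40.0
```

Emit:
{"name": "apply_moves", "arguments": {
  "series": [
    [[0,0,2],[0,0,0]],
    [[0,0,2],[0,0,0]],
    [[0,0,2],[0,0,0]],
    [[0,0,2],[0,0,0]],
    [[0,0,0],[0,0,0]],
    [[0,0,0],[0,0,0]]
  ]
}}

```text
t: 15.42
tool_pos: [0.4912, 0.154, 0.2725]
orientation: [3.014, -0.885, -0.001]
force: [1.0, -0.0, 0.4]
opening: 0.0157
gripper_force: 40.0
```

Emit:
{"name": "apply_moves", "arguments": {
  "series": [
    [[0,0,2],[0,0,0]],
    [[0,0,1.5],[0,0,0]],
    [[0,0,0],[0,0,0]],
    [[0,0,0],[0,0,0]],
    [[0,0,0],[0,0,0]]
  ]
}}

```text
t: 15.83
tool_pos: [0.4915, 0.154, 0.2695]
orientation: [-3.014, 0.885, -0.001]
force: [0.1, -0.3, 2.7]
opening: 0.0155
gripper_force: 40.0
```

Emit:
{"name": "apply_moves", "arguments": {
  "series": [
    [[0,0,2],[0,0,0]],
    [[0,0,2],[0,0,0]],
    [[0,0,1.5],[0,0,0]],
    [[0,0,0],[0,0,0]],
    [[0,0,0],[0,0,0]],
    [[0,0,0],[0,0,0]]
  ]
}}

```text
t: 16.33
tool_pos: [0.4915, 0.154, 0.2639]
orientation: [-3.014, 0.885, -0.001]
force: [0.1, -0.5, 4.0]
opening: 0.0156
gripper_force: 40.0
```

Push on into the hard stop a little.

Emit:
{"name": "apply_moves", "arguments": {
  "series": [
    [[0,0,1],[0,0,0]],
    [[0,0,0.8],[0,0,0]],
    [[0,0,0],[0,0,0]],
    [[0,0,0],[0,0,0]],
    [[0,0,0],[0,0,0]]
  ]
}}

```text
t: 16.75
tool_pos: [0.4916, 0.1541, 0.2638]
orientation: [-3.014, 0.885, -0.001]
force: [-6.8, -2.3, 19.7]
opening: 0.0158
gripper_force: 40.0
```

At the hard stop. A final check of the cover and bystanders, then hand in.

```bash
python3 - <<'E'
from h import *
c=robot.calibration("side");p,d=robot.read_camera("side");W=world(d,c);Z=W[...,2]
def R(n,x,y,r,a,b):
    m=(abs(W[...,0]-x)<r)&(abs(W[...,1]-y)<r)&(Z>a)&(Z<b)
    if m.sum()>4: rect(W[m],n)
R("cover",.554,-.277,.045,.1465,.16);R("salt",.673,-.12,.04,.05,.11);R("mug",.482,.39,.06,.08,.11)
cv2.imwrite("pics/s3.png",p);s=robot.read_state();print(s["force"],s["t"])
E
```

```text
cover 835 centre [ 554.8 -277.6] size [88.7 40.2] ang 82.6 z med 149.1 zmax 151.1 median [ 554.8 -279.8]
salt 391 centre [ 675.1 -120.9] size [35.6 28.6] ang 1.3 z med 78.1 zmax 89.9 median [ 673.6 -127.3]
[-6.59009329 -1.49179492 18.12190368] 16.8
```

View pics/s3.png

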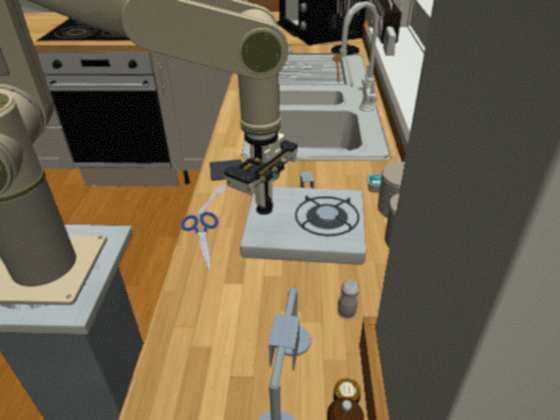

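The cover hangs on the bar at (285,335), the knob is pressed in at (264,207) and the salt shaker stands at (348,298).

```bash
python3 -c "
from plant import robot
print(robot.close_job())"
```

```text
the job is handed in; nothing more can be done
None
```

Job handed in at about 17 s: cover hanging released on the bar, knob home and held pressed at the hard stop (about 18 N), salt shaker upright; the mug was hidden behind the arm in the last view, but the arm never touched it.

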